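# Sweep walnut shells through the board's opening into its scrap tray

### The arm

A 7-joint arm with a two-finger parallel gripper is mounted at the origin on a cart in front of the work surface, level with it; the furniture and walls round the work are solid. World frame = base frame: x ahead of the robot, y to its left, z up, the work surface at z = 0. Lengths are in m, angles in rad, forces in N, time in s.
With the tool pointing down it reaches from about 0.4 to 0.85 m from the base axis. Payload 10.4 kg.
Tool frame: the origin (TCP) lies midway between the tips of the shut fingers; the grasp point (between the pads) lies 19 mm behind it; z points along the fingers, y is the direction in which the jaws open and shut (so a half turn about z gives the same grasp; the last joint's range is limited). The gripper opens to 87 mm and grips with 3 to 60 N. Pads are 19 mm wide; open, the fingers measure 117 mm over their backs; the gripper's body (75 mm by 190 mm) begins 51 mm behind the grasp point.
Start: joints at [-1.313, 0.332, -0.065, 1.46, 0.022, 1.35, -0.088], TCP at [0.173, 0.601, 0.194] pointing down, gripper open.
Joint ranges: [-2.6, 2.6], [-0.5, 2.12], [-1.47, 1.34], [0.16, 2.42], [-1.27, 4.41], [0.06, 2.06], [-2.6, 2.6]. Speed limits (rad/s): [2.22, 2.22, 2.79, 2.79, 3.14, 3.14, 3.14].

### API

Orientations are given as a unit quaternion [x, y, z, w].
In Python, from bench import r gives the robot as it stands.
- The arm moves only by the tool step_arm, never from a script. Its argument "increments" is a list of rows, each a list of 2 entries, a list of its own where there are three numbers: the shift along the tool's x, y, z in m, then the turn, a rotation vector about the tool's x, y, z in rad. A call has 1 to 5 rows; each row is the pose to reach, as a shift and turn from the pose measured when the call began, along the tool's axes at that moment; what a row does not reach only later rows make up. A row lasts 1/10 s, in which the tool goes at most 50 mm and 8.59 degrees, less where a joint would pass 70% of its speed; a pose out of reach is approached as far as the arm can. A call with a gripper value outside its range is refused whole. "hand" is the closure, from -1 (fully open) to 1 (shut), so that 0 is half open, set as the call begins (left out, the last holds). The fingers move at their own pace and stop on an object; "grip_force" is the grip in N (left out, the last holds). Time passes only in rows, so rows that repeat a pose let the fingers close. It gives the time, the measured TCP pose, the force and the opening at its end, in the units of the state.
- r.read_state(): the state, without advancing time (a new reading comes with each control period).
- r.camera(name): name is "side" or "top"; returns a dict with "pixels" (400x640x3 uint8, blue, green, red), "camera_matrix" (3x3 intrinsics, pixels), "k1" (the pictures are not rectified: a ray, as slopes to the right and down, at radius r is drawn at 1 + k1 r^2 times it, then the intrinsics apply), "extrinsics" (4x4, takes a point from camera to world coordinates). Camera axes: x right, y up, looking along -z (the intrinsics and any distortion apply to the point x, -y, -z); pixel columns grow to the right and rows downward; lengths in m; the calibration is good to about 2 mm. A picture is of the moment at which its call begins. There is no depth.
- r.close_job(): hands the job in, once; it reports no verdict.
The state is a dict: "time": time; "joint_positions": joint angles; "joint_vel": joint speeds; "joint_torque": joint torques, N m; "ee_pos": TCP position; "eef_rot": TCP orientation; "ft_force": force on the tool from outside, world axes, zero at the start; "torque": the same for the moment, N m; "width": finger opening in m.
Only numpy, scipy, OpenCV 4.12 (cv2) and the standard library are available. Lean on these libraries where they do the work, as an engineer would, in place of code of your own. Each camera call takes 0.05 s, during which the arm holds its last target.

### The job

Clear the chopping board the way a cook does: push the scrap tray under its right-hand end fully home with the fingertips, and only then sweep the three half walnut shells along the board with the fingers until all of them have dropped through the opening into the tray. Push and sweep only, never pick a shell up, and do not disturb the garlic bulb on the board, the bowl of walnuts or the coffee cup.

Things in the scene. Friction and masses are not known exactly. Their poses are not given: they have to be found in the camera images.
- station: Pale wooden chopping board on two low runners, firm on the sideboard (does not move): 250 mm along its x, 420 mm along its y, 18 mm thick, flat upper face 62 mm above its origin, which lies on the sideboard under the board's middle. Its x points roughly away from the robot, its y roughly to the robot's left; the opening is near the right-hand (-y) end.
- opening (a point): Middle of the opening through the board, level with its upper face: at x = 0, y = -145, z = 62 mm in the station's frame. The opening is 190 mm along the station's x and 80 mm along its y (y = -185 to -105 mm). Shells pushed towards -y over its edge fall into the tray if that is home, and else past it onto the sideboard.
- scrap_tray (a joint): How far the tray is drawn out, in m: 0 = fully home (panel against the runners' ends, tray under the opening), up to 0.09 = out towards the station's -y. Slides along the station's y with 1.5 N friction and 6 N s/m damping, no spring, stays where left. Steel, 206 mm (x) by 114 mm (y), floor 9 mm and rim 42 mm above the sideboard; home, it spans y = -207 to -93 mm.
- tray_lip (a point): Middle of the front edge of the pull lip on the tray's wooden front panel: push here towards the station's +y. Lip 150 mm wide along the station's x, from 31 to 41 mm above the sideboard, standing 12 mm out from the panel (246 mm wide, 4 to 42 mm high). With the tray home this point is at x = 0, y = -232, z = 36 mm in the station's frame, 22 mm beyond the board's end.
- shell_0: Half walnut shell, 40 x 33 mm and 17 mm tall, 10 to 14 g, lying open side down (dome up) on the board at the start. Origin at the centre of its flat rim, z out through the dome, x along its length. It slides and does not roll; the three are alike.
- shell_1: Half walnut shell, 40 x 33 mm and 17 mm tall, 10 to 14 g, lying open side down (dome up) on the board at the start. Origin at the centre of its flat rim, z out through the dome, x along its length. It slides and does not roll; the three are alike.
- shell_2: Half walnut shell, 40 x 33 mm and 17 mm tall, 10 to 14 g, lying open side down (dome up) on the board at the start. Origin at the centre of its flat rim, z out through the dome, x along its length. It slides and does not roll; the three are alike.
- shell_0_mid (a point): Middle of shell_0, 8 mm from its rim along its z.
- shell_1_mid (a point): Middle of shell_1, 8 mm from its rim along its z.
- shell_2_mid (a point): Middle of shell_2, 8 mm from its rim along its z.
- garlic_bulb: Garlic bulb, about 60 mm across and 58 mm tall, loose, standing on the board near its left-hand (+y) end, away from the opening. Origin under its middle. Leave alone.
- nut_bowl: Small white bowl with whole walnuts in it, 100 mm across, 44 mm tall (65 mm with the nuts), loose on the sideboard to the left of the board. Origin under its middle. Leave alone.
- coffee_cup: Small white espresso cup with a handle, 62 x 89 mm, 52 mm tall, loose on the sideboard to the right of the tray. Origin under its middle. Leave alone.

How it is judged:
On the way, in this order (a step that is already met when the one before it is completed fails the run):
1. the scrap tray is pushed fully home while all three shells still lie on the board (value of joint scrap_tray below 0.005 m and z of each of shell_0_mid, shell_1_mid, shell_2_mid in the frame of station above 0.06 m), for 0.2 s.
2. all three shells have dropped through the opening into the tray (x of shell_0_mid in the frame of station between -0.105 and 0.105 m and y of shell_0_mid in the frame of station between -0.212 and -0.09 m and z of shell_0_mid in the frame of station between 0.005 and 0.05 m and x of shell_1_mid in the frame of station between -0.105 and 0.105 m and y of shell_1_mid in the frame of station between -0.212 and -0.09 m and z of shell_1_mid in the frame of station between 0.005 and 0.05 m and x of shell_2_mid in the frame of station between -0.105 and 0.105 m and y of shell_2_mid in the frame of station between -0.212 and -0.09 m and z of shell_2_mid in the frame of station between 0.005 and 0.05 m), for 0.2 s.
At the end, for the whole second after the job is handed in: The tray is home to within 5 mm, the middle of every shell lies within the tray under the opening, less than 50 mm above the sideboard, at rest, and garlic, bowl and cup are within 30 mm of where they stood (all of step 2 and value of joint scrap_tray below 0.005 m and linear speed of each of shell_0, shell_1, shell_2 below 0.03 m/s and distance of each of garlic_bulb, nut_bowl, coffee_cup from where it was at the start of the episode below 0.03 m); the robot touches nothing.
It fails at once if a shell is lifted: its middle more than 30 mm above where it lay on the board (z of any of shell_0_mid, shell_1_mid, shell_2_mid in the frame of station above 0.1 m).
It fails at once if the garlic bulb, the bowl or the cup is shoved, knocked or lifted more than 30 mm (distance of any of garlic_bulb, nut_bowl, coffee_cup from where it was at the start of the episode above 0.03 m).
It fails at once if bowl or cup is tipped (angle between any of nut_bowl, coffee_cup's own z axis and vertical above 0.4 rad).
It also fails if it takes over 59 s, if anything falls off the work surface, if the arm or the gripper's body presses on something with over 40 N, if the wrist force passes 120 N, or if a joint passes its speed limit or range.

## Working session

There is one attempt and no reset: what is moved stays moved. The work goes in short steps, Python scripts to look and compute and a tool call to move; the robot and the scene stay as the last step left them, time stands still between calls to the robot, and variables do not carry over. Pictures are saved under pics/ and viewed, and the job is handed in when it is done.

Besides the shell and the picture viewer there is one more tool, called after "Call:" as name(argument=value, ...) on one line, values as JSON. step_arm: Moves the arm, as the interface text tells. Its arguments: {"type":"object","properties":{"increments":{"type":"array"},"hand":{"type":"number"},"grip_force":{"type":"number"}},"required":["increments"]}

```bash
mkdir -p pics
cat > h.py <<'E'
import numpy as np, cv2
from bench import r
def grab(n,f):
    c=r.camera(n); cv2.imwrite('pics/'+f,c['pixels']); np.savez('pics/'+n+'.npz',**{k:np.array(v) for k,v in c.items()}); return c
def load(n): return dict(np.load('pics/'+n+'.npz'))
def ray(c,u,v):
    p=cv2.undistortPoints(np.array([[[u,v]]],float),c['camera_matrix'],np.array([float(c['k1']),0,0,0]))[0,0]
    # note k1 model same as opencv
    E=c['extrinsics']; return E[:3,3],E[:3,:3]@np.array([p[0],-p[1],-1.])
def onz(c,u,v,z):
    o,d=ray(c,u,v); return o+d*(z-o[2])/d[2]
def proj(c,P):
    E=c['extrinsics']; q=E[:3,:3].T@(np.array(P)-E[:3,3]); 
    x=np.array([[[q[0],-q[1],-q[2]]]]);
    return cv2.projectPoints(x,np.zeros(3),np.zeros(3),c['camera_matrix'],np.array([float(c['k1']),0,0,0]))[0].ravel()
E
python3 - <<'E'
from h import *
for n in('top','side'):
    c=grab(n,n+'0.png'); print(c['extrinsics'],c['camera_matrix'],c['k1'])
s=r.read_state(); print(s)
E
```

```text
[[ 0.01904074  0.98561594 -0.16792457  0.30212509]
 [-0.99978762  0.01744513 -0.01097212 -0.0419143 ]
 [-0.00788483  0.16809783  0.98573878  1.42597165]
 [ 0.          0.          0.          1.        ]] [[424.64321972   0.         322.45036815]
 [  0.         424.64321972 200.14043191]
 [  0.           0.           1.        ]] -0.03478073708022005
[[-0.94584938  0.17725685 -0.27193557  0.12735412]
 [-0.32437349 -0.54781951  0.77115214  1.11812099]
 [-0.01227961  0.81760247  0.57565217  0.91973671]
 [ 0.          0.          0.          1.        ]] [[373.90965326   0.         320.64975232]
 [  0.         373.90965326 197.82068214]
 [  0.           0.           1.        ]] -0.013046702422182387
{'time': 0.1, 'joint_positions': array([-1.3125876 ,  0.33277901, -0.06469506,  1.46082894,  0.02160302,
        1.34988695, -0.08849312]), 'joint_vel': array([-0.00154621,  0.0004871 , -0.00026789, -0.00249097, -0.00015411,
        0.00082976,  0.00243806]), 'joint_torque': array([ 5.84507761e-04, -6.24540067e+01,  2.40722846e-02, -3.90714705e+01,
       -6.14798558e-02,  3.66327306e-02,  9.04513627e-05]), 'ee_pos': array([0.17311504, 0.60016832, 0.19306558]), 'eef_rot': array([ 1.39932849e-01,  9.90160812e-01, -6.00839842e-04, -5.55359745e-05]), 'ft_force': array([-0.40648895,  0.26279002, -0.20551646]), 'torque': array([0.00535921, 0.00048164, 0.01496379]), 'width': 0.08674605853046642}
```

View pics/top0.png

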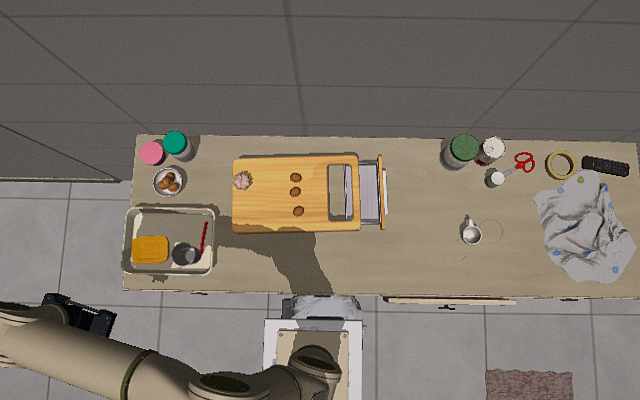

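View pics/side0.png

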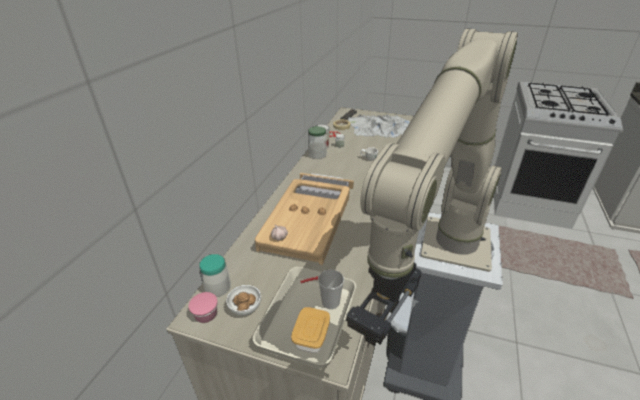

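Top view: the board spans about (233–360, 155–232), with the opening at columns 328–354. The shells are near (297,178), (295,192) and (299,211), the lip near (385,190), the garlic at (242,180) and the cup at (471,231). Next I measure these.

Run:
```python
from h import *
c=load('top'); im=c['pixels']; hsv=cv2.cvtColor(im,cv2.COLOR_BGR2HSV)
for u,v in [(260,200),(297,177),(295,192),(300,211),(200,200),(384,200),(379,165),(340,180),(340,210),(369,180)]: print((u,v),hsv[v,u])
crop=im[140:250,220:400]; cv2.imwrite('pics/crop0.png',cv2.resize(crop,None,fx=4.4,fy=4.4,interpolation=cv2.INTER_CUBIC))
```

```text
(260, 200) [ 16 152 211]
(297, 177) [ 14 182 146]
(295, 192) [ 15 185 150]
(300, 211) [ 14 174 152]
(200, 200) [ 20  59 152]
(384, 200) [113  20 225]
(379, 165) [ 17 151 236]
(340, 180) [ 18  59 156]
(340, 210) [ 17  60 153]
(369, 180) [156  15 173]
```

View pics/crop0.png

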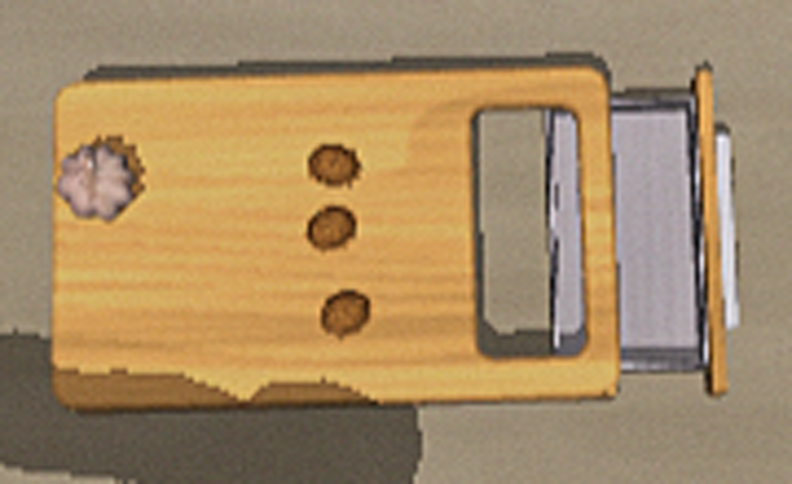

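The crop shows the board edges, the opening, three shells in a row across x, the garlic at left, and the tray drawn out about 75 px of the zoomed crop with a white lip at its front.

```bash
cat >> h.py <<'E'
def board(c):
    im=c['pixels'] if c['pixels'].ndim==3 else c['pixels']
    hsv=cv2.cvtColor(im,cv2.COLOR_BGR2HSV)
    m=((hsv[...,0]>9)&(hsv[...,0]<24)&(hsv[...,1]>110)).astype(np.uint8)
    m[:, :225]=0; m[:,366:]=0; m[:145]=0; m[240:]=0
    return m,hsv
E
python3 - <<'E'
from h import *
c=load('top'); m,hsv=board(c)
cs,_=cv2.findContours(m,cv2.RETR_EXTERNAL,cv2.CHAIN_APPROX_NONE); k=max(cs,key=cv2.contourArea)
hole=cv2.findContours(m,cv2.RETR_CCOMP,cv2.CHAIN_APPROX_NONE)
for i,h in enumerate(hole[0]):
    if hole[1][0][i][3]>=0 and cv2.contourArea(h)>100: print('hole',cv2.boundingRect(h)); H=h
P=lambda ct,z:np.array([onz(c,u,v,z)[:2] for u,v in ct[:,0]],np.float32)
for n,ct in(('board',k),('hole',H)):
    w=P(ct,.062); rc=cv2.minAreaRect(w); print(n,rc); print(cv2.boxPoints(rc))
# shells: dark blobs
d=((hsv[...,2]<185)&(hsv[...,1]>120)&(hsv[...,0]>8)&(hsv[...,0]<22)).astype(np.uint8); d[:,:280]=0;d[:,315:]=0;d[:165]=0;d[222:]=0
for ct in cv2.findContours(d,cv2.RETR_EXTERNAL,cv2.CHAIN_APPROX_NONE)[0]:
    if cv2.contourArea(ct)<15: continue
    M=cv2.moments(ct); print('shell',M['m00'],onz(c,M['m10']/M['m00'],M['m01']/M['m00'],.067).round(4),cv2.minAreaRect(P(ct,.065)))
# lip: white
l=((hsv[...,1]<40)&(hsv[...,2]>205)).astype(np.uint8); l[:,:378]=0;l[:,392:]=0;l[:155]=0;l[225:]=0
for ct in cv2.findContours(l,cv2.RETR_EXTERNAL,cv2.CHAIN_APPROX_NONE)[0]:
    if cv2.contourArea(ct)>8: rc=cv2.minAreaRect(P(ct,.041)); print('lip',rc,cv2.boxPoints(rc))
print('cup',onz(c,471,231,.05),'bowl',onz(c,169,182,.04),'garlic',onz(c,242,180,.09))
E
```

```text
hole (232, 172, 19, 19)
hole (326, 163, 28, 59)
board ((0.5556355714797974, 0.06283119320869446), (0.25235170125961304, 0.4197329580783844), 2.6659748554229736)
[[ 0.4198347   0.26660168]
 [ 0.43935785 -0.152677  ]
 [ 0.6914364  -0.1409393 ]
 [ 0.67191327  0.2783394 ]]
hole ((0.5629992485046387, -0.08203768730163574), (0.1936081200838089, 0.08558671176433563), 2.649770975112915)
[[ 0.4643203  -0.04376541]
 [ 0.4682771  -0.12926061]
 [ 0.6616782  -0.12030996]
 [ 0.6577214  -0.03481476]]
shell 85.0 [0.4969 0.0516 0.067 ] ((0.4953247308731079, 0.05171741172671318), (0.03597908467054367, 0.03243956342339516), 1.5283948183059692)
shell 79.5 [0.5606 0.0636 0.067 ] ((0.5602391362190247, 0.06256237626075745), (0.03297046199440956, 0.034745439887046814), 45.96883010864258)
shell 84.5 [0.6079 0.0631 0.067 ] ((0.607866108417511, 0.06157154217362404), (0.03026406094431877, 0.03957906365394592), 0.9827803373336792)
lip ((0.5697450637817383, -0.23266829550266266), (0.141992449760437, 0.008592285215854645), 2.5866968631744385) [[ 0.49862728 -0.23158067]
 [ 0.49901506 -0.24016419]
 [ 0.6408628  -0.23375592]
 [ 0.64047503 -0.2251724 ]]
cup [ 0.44328132 -0.51161158  0.05      ] bowl [0.59094073 0.49035607 0.04      ] garlic [0.59103633 0.2337847  0.09      ]
```

```bash
cat >> h.py <<'E'
from scipy.spatial.transform import Rotation as Ro
O=np.array([.5556,.0630,0.]); YAW=np.radians(2.66); RS=Ro.from_euler('z',YAW)
# tool: y along station x, z down => x = y cross z
def st(p): return O+RS.apply(p)
def tost(p): return RS.inv().apply(np.array(p)-O)
RT=Ro.from_matrix(np.column_stack([RS.apply([0,-1,0]),RS.apply([1,0,0]),[0,0,-1]]))
def inc(pw,maxrot=None):
    s=r.read_state(); R=Ro.from_quat(s['eef_rot']); d=R.inv().apply(np.array(pw)-s['ee_pos']); w=(R.inv()*RT).as_rotvec()
    print('t',round(s['time'],2),'st',tost(s['ee_pos']).round(4),'w',round(float(s['width']),4),'F',s['ft_force'].round(1),'d',d.round(4),'rot',w.round(3))
E
python3 - <<'E'
from h import *
print(RT.as_matrix()); inc([.5,.25,.22]); inc(st([0,-.36,.2])); print(st([0,-.36,.2]))
E
```

```text
Traceback (most recent call last):
  File "h.py", line 27, in <module>
    RT=Ro.from_matrix(np.column_stack([RS.apply([0,-1,0]),RS.apply([1,0,0]),[0,0,-1]]))
  File "scipy/spatial/transform/_rotation.pyx", line 1143, in scipy.spatial.transform._rotation.Rotation.from_matrix
ValueError: Non-positive determinant (left-handed or null coordinate frame) in rotation matrix 0: [[ 0.04640908  0.99892252  0.        ]
 [-0.99892252  0.04640908  0.        ]
 [ 0.          0.         -1.        ]].
```

```bash
sed -i 's/\[0,-1,0\]/[0,1,0]/' h.py
python3 - <<'E'
from h import *
inc([.5,.25,.22]); inc(st([0,-.36,.2])); print(st([0,-.36,.2]))
E
```

```text
t 0.1 st [-0.3571  0.5543  0.1931] w 0.0867 F [-0.4  0.3 -0.2] d [-0.4111 -0.2459 -0.0266] rot [-1.000e-03  1.000e-03  1.244e+00]
t 0.1 st [-0.3571  0.5543  0.1931] w 0.0867 F [-0.4  0.3 -0.2] d [-0.6321 -0.751  -0.006 ] rot [-1.000e-03  1.000e-03  1.244e+00]
[ 0.57230727 -0.29661211  0.2       ]
```

Call:
step_arm(increments=[[[-0.036, -0.02, -0.01], [0, 0, 0.12]], [[-0.072, -0.042, -0.02], [0, 0, 0.24]], [[-0.11, -0.065, -0.03], [0, 0, 0.36]], [[-0.148, -0.088, -0.03], [0, 0, 0.48]], [[-0.185, -0.11, -0.03], [0, 0, 0.6]]], hand=0.63)

```text
time: 0.6
ee_pos: [0.3215, 0.4416, 0.2233]
eef_rot: [0.429, 0.903, -0.0, 0.0]
ft_force: [0.6, 0.2, -0.6]
width: 0.0549
```

Run:
```python
from h import *
inc([.5,.25,.22]);inc([.53,.0,.22]); inc(st([0,-.36,.2]));print(r.read_state()['joint_positions'].round(2))
```

```text
t 0.6 st [-0.2163  0.3891  0.2233] w 0.0549 F [ 0.6  0.2 -0.6] d [-0.2613  0.017   0.0035] rot [-0.001  0.001  0.638]
t 0.6 st [-0.2163  0.3891  0.2233] w 0.0549 F [ 0.6  0.2 -0.6] d [-0.4739 -0.1179  0.0037] rot [-0.001  0.001  0.638]
t 0.6 st [-0.2163  0.3891  0.2233] w 0.0549 F [ 0.6  0.2 -0.6] d [-0.7304 -0.2727  0.024 ] rot [-0.001  0.001  0.638]
[-1.13  0.14  0.11  1.63 -0.02  1.37 -0.33]
```

Call:
step_arm(increments=[[[-0.04, -0.012, 0], [0, 0, 0.13]], [[-0.085, -0.022, 0], [0, 0, 0.26]], [[-0.13, -0.034, 0], [0, 0, 0.39]], [[-0.175, -0.048, 0], [0, 0, 0.52]], [[-0.22, -0.06, 0], [0, 0, 0.638]]])

```text
time: 1.1
ee_pos: [0.4144, 0.2313, 0.2233]
eef_rot: [0.692, 0.722, -0.001, 0.0]
ft_force: [0.9, 1.1, 0.1]
width: 0.0186
```

Run:
```python
from h import *
inc(st([0,-.36,.2]));print(r.read_state()['joint_positions'].round(2))
```

```text
t 1.1 st [-0.1333  0.1746  0.2233] w 0.0186 F [0.9 1.1 0.1] d [-0.534   0.1359  0.0237] rot [-0.001  0.001 -0.005]
[-0.92 -0.03  0.31  1.81  0.01  1.36 -0.57]
```

Call:
step_arm(increments=[[[-0.045, 0.012, 0], [0, 0, -0.005]], [[-0.09, 0.024, 0], [0, 0, -0.005]], [[-0.135, 0.036, 0], [0, 0, -0.005]], [[-0.18, 0.048, 0], [0, 0, -0.005]], [[-0.225, 0.06, 0], [0, 0, -0.005]]])

```text
time: 1.6
ee_pos: [0.4837, 0.007, 0.2234]
eef_rot: [0.69, 0.723, -0.0, -0.0]
ft_force: [1.5, 0.4, 0.6]
width: 0.0158
```

Run:
```python
from h import *
inc(st([0,-.36,.2]));print(r.read_state()['joint_positions'].round(2))
```

```text
t 1.6 st [-0.0744 -0.0526  0.2234] w 0.0158 F [1.5 0.4 0.6] d [-0.3074  0.0744  0.0236] rot [-0.001  0.001  0.   ]
[-0.69 -0.03  0.58  1.8   0.01  1.36 -0.07]
```

Call:
step_arm(increments=[[[-0.045, 0.011, 0], [0, 0, 0]], [[-0.09, 0.022, 0], [0, 0, 0]], [[-0.135, 0.033, 0], [0, 0, 0]], [[-0.18, 0.044, 0], [0, 0, 0]], [[-0.225, 0.055, 0], [0, 0, 0]]])

```text
time: 2.1
ee_pos: [0.5494, -0.2167, 0.2234]
eef_rot: [0.69, 0.724, -0.0, -0.0]
ft_force: [1.4, -0.2, 0.8]
width: 0.0165
```

Call:
step_arm(increments=[[[-0.04, 0.01, 0.01], [0, 0, 0]], [[-0.08, 0.018, 0.02], [0, 0, 0]], [[-0.08, 0.018, 0.02], [0, 0, 0]]])

```text
time: 2.4
ee_pos: [0.5688, -0.3015, 0.2007]
eef_rot: [0.693, 0.721, -0.003, -0.001]
ft_force: [-1.0, 0.3, 0.5]
width: 0.0163
```

Run:
```python
from h import *
inc(st([0,-.36,.03]));print(r.read_state()['joint_positions'].round(2)); c=grab('top','top1.png')
```

```text
t 2.4 st [-0.0037 -0.3648  0.2007] w 0.0163 F [-1.   0.3  0.5] d [0.0052 0.0046 0.1707] rot [-0.005  0.003 -0.006]
[-0.16  0.46  0.8   1.43 -0.32  1.4   0.69]
```

View pics/top1.png

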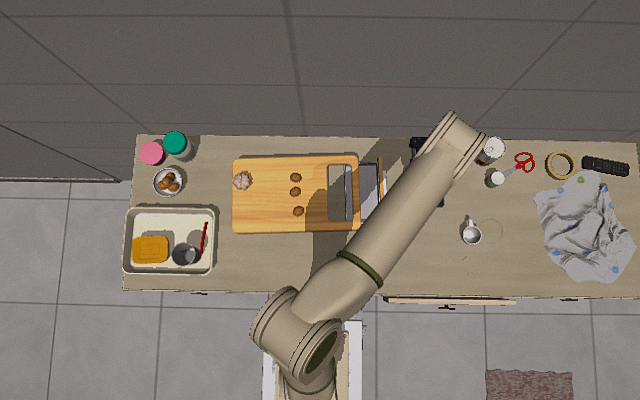

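The arm hovers to the right of the lip, and the shells, garlic, bowl and cup are unmoved. I lower beside the lip.

Call:
step_arm(increments=[[[0, 0, 0.04], [0, 0, 0]], [[0, 0, 0.08], [0, 0, 0]], [[0, 0.004, 0.12], [-0.005, 0.003, -0.006]], [[0, 0.004, 0.155], [-0.005, 0.003, -0.006]], [[0, 0.004, 0.17], [-0.005, 0.003, -0.006]]])

```text
time: 2.95
ee_pos: [0.5717, -0.2963, 0.0285]
eef_rot: [0.689, 0.725, 0.001, -0.002]
ft_force: [-0.2, 0.6, -0.5]
width: 0.0161
```

Call:
step_arm(increments=[[[0, 0, 0], [0, 0, 0]]])

```text
time: 3.05
ee_pos: [0.5711, -0.2951, 0.0274]
eef_rot: [0.689, 0.725, 0.0, -0.004]
ft_force: [-0.2, 0.2, 0.9]
width: 0.0161
```

Run:
```python
from h import *
inc(st([0,-.24,.028]));c=grab('side','side1.png')
im=c['pixels'][140:260,240:400]; cv2.imwrite('pics/side1c.png',cv2.resize(im,None,fx=5,fy=5))
```

```text
t 3.05 st [-0.0012 -0.3584  0.0274] w 0.0161 F [-0.2  0.2  0.9] d [0.1184 0.0017 0.    ] rot [-0.005 -0.005  0.005]
```

View pics/side1c.png

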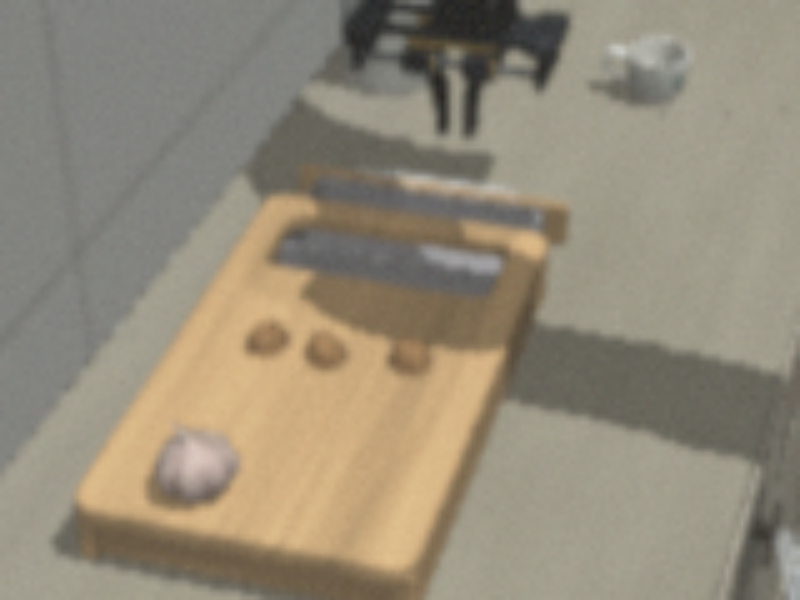

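The side view shows the fingers hanging clear behind the lip, centred on it, with nothing in the way. I push.

Call:
step_arm(increments=[[[0.02, 0, 0], [0, 0, 0]], [[0.035, 0.002, 0], [0, 0, 0]], [[0.05, 0.002, 0], [0, 0, 0]], [[0.065, 0.002, 0], [0, 0, 0]], [[0.08, 0.002, 0], [0, 0, 0]]])

```text
time: 3.6
ee_pos: [0.5698, -0.2138, 0.0294]
eef_rot: [0.688, 0.725, 0.001, -0.003]
ft_force: [0.6, 0.4, 0.2]
width: 0.0162
```

Call:
step_arm(increments=[[[0.012, 0, 0], [0, 0, 0]], [[0.02, 0, 0], [0, 0, 0]], [[0.025, 0, 0], [0, 0, 0]], [[0.03, 0, 0], [0, 0, 0]]])

```text
time: 4.0
ee_pos: [0.5682, -0.1839, 0.0296]
eef_rot: [0.689, 0.725, 0.001, -0.003]
ft_force: [0.2, -0.4, -0.0]
width: 0.016
```

Run:
```python
from h import *
inc(st([0,-.24,.028]))
```

```text
t 4.0 st [ 0.0011 -0.2472  0.0296] w 0.016 F [ 0.2 -0.4 -0. ] d [ 0.0072 -0.0011  0.0017] rot [-0.003 -0.005  0.005]
```

Call:
step_arm(increments=[[[0.005, 0, 0], [0, 0, 0]], [[0.01, 0, 0], [0, 0, 0]], [[0.01, 0, 0], [0, 0, 0]]])

```text
time: 4.3
ee_pos: [0.5677, -0.1732, 0.0296]
eef_rot: [0.688, 0.725, 0.001, -0.003]
ft_force: [0.4, 0.2, -0.2]
width: 0.0161
```

Run:
```python
from h import *
inc(st([0,-.24,.028]));c=grab('side','side2.png')
im=c['pixels'][140:260,240:400]; cv2.imwrite('pics/side2c.png',cv2.resize(im,None,fx=5,fy=5))
```

```text
t 4.3 st [ 0.0012 -0.2365  0.0296] w 0.0161 F [ 0.4  0.2 -0.2] d [-0.0035 -0.0012  0.0016] rot [-0.003 -0.005  0.006]
```

View pics/side2c.png

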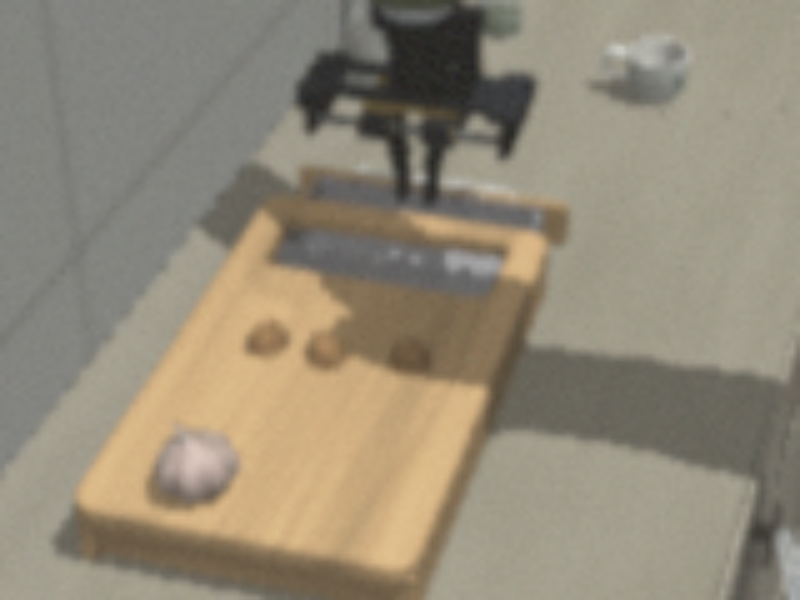

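The side view shows the fingers apparently over or inside the tray, with the panel unmoved, so they passed above the panel. I check by projecting the TCP.

Run:
```python
from h import *
c=load('side'); 
f=lambda p:((proj(c,p)-[240,140])*5).round(0)
s=r.read_state(); print('tcp',f(s['ee_pos']))
for n,p in dict(lip0=[0,-.301,.036],lip_home=[0,-.232,.036],bl=[.125,.21,.062],br=[-.125,.21,.062],fl=[.125,-.21,.062],fr=[-.125,-.21,.062],ol=[.095,-.105,.062],panL=[.123,-.289,.042],panR=[-.123,-.289,.042],panRh=[-.123,-.22,.042],panLh=[.123,-.22,.042]).items(): print(n,f(st(p)))
c=grab('top','top2.png'); im=c['pixels'][140:250,220:400]; cv2.imwrite('pics/top2c.png',cv2.resize(im,None,fx=4.4,fy=4.4))
```

```text
tcp [419. 223.]
lip0 [439. 179.]
lip_home [418. 220.]
bl [ 68. 499.]
br [417. 567.]
fl [272. 187.]
fr [555. 229.]
ol [264. 258.]
panL [305. 161.]
panR [572. 200.]
panRh [554. 242.]
panLh [279. 201.]
```

View pics/top2c.png

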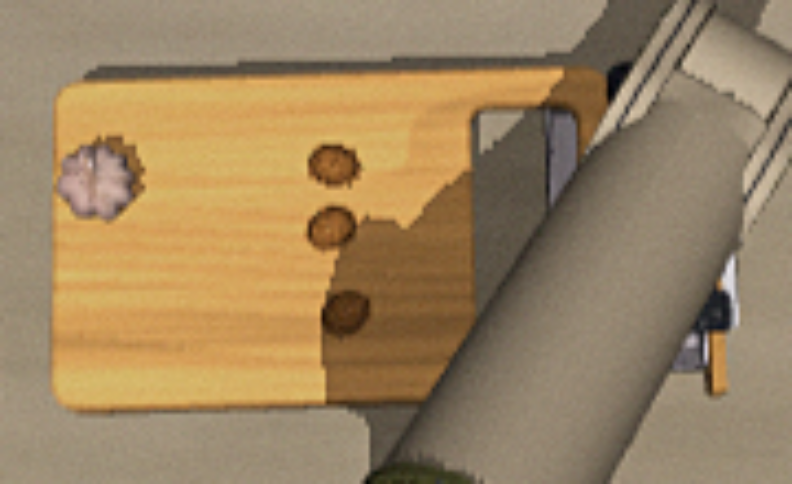

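Run:
```python
from h import *
c=load('side'); s=r.read_state(); p=s['ee_pos']
f=lambda p:((proj(c,p)-[270,130])*8).round(0)
for dz in (0,.01,.02,.03,.05): print(dz,f(p+[0,0,dz]))
im=c['pixels'][130:200,270:360]; cv2.imwrite('pics/side2d.png',cv2.resize(im,None,fx=8,fy=8,interpolation=cv2.INTER_CUBIC))
```

```text
0 [430. 436.]
0.01 [430. 420.]
0.02 [430. 405.]
0.03 [430. 389.]
0.05 [429. 357.]
```

View pics/side2d.png

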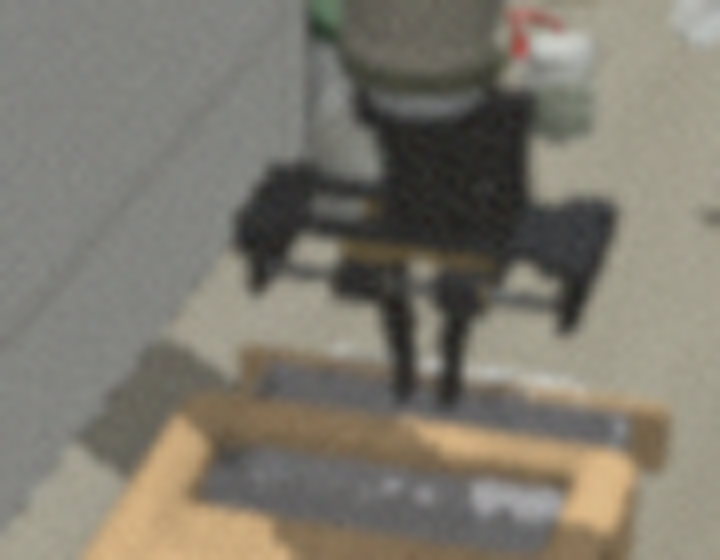

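Fingertips appear at row ~398 in the zoom against 436 predicted, so they hang about 20–25 mm higher than the TCP reading. They skimmed over the panel with no force and the tray did not move. I lift, back off and recheck with the fingers shut.

Call:
step_arm(increments=[[[0, 0, -0.04], [0, 0, 0]], [[-0.04, 0, -0.04], [0, 0, 0]], [[-0.08, 0, -0.04], [0, 0, 0]], [[-0.122, 0, -0.04], [0, 0, 0]], [[-0.122, 0, -0.0], [0, 0, 0]]], hand=1)

```text
time: 4.9
ee_pos: [0.5749, -0.3057, 0.0339]
eef_rot: [0.691, 0.722, 0.0, 0.003]
ft_force: [0.5, -0.8, 0.4]
width: 0.0005
```

Call:
step_arm(increments=[[[0, 0, 0], [0, 0, 0]], [[0, 0, 0], [0, 0, 0]]])

```text
time: 5.1
ee_pos: [0.5744, -0.3071, 0.0346]
eef_rot: [0.692, 0.722, -0.0, 0.003]
ft_force: [0.6, -0.4, 0.3]
width: 0.0006
```

Run:
```python
from h import *
inc(st([0,-.36,.028]));c=grab('side','side3.png')
s=r.read_state(); p=s['ee_pos']
f=lambda p:((proj(c,p)-[270,130])*8).round(0)
for dz in (0,.01,.02,.03,.05): print(dz,f(p+[0,0,dz]))
im=c['pixels'][130:200,270:360]; cv2.imwrite('pics/side3d.png',cv2.resize(im,None,fx=8,fy=8,interpolation=cv2.INTER_CUBIC))
```

```text
t 5.1 st [ 0.0016 -0.3706  0.0346] w 0.0006 F [ 0.6 -0.4  0.3] d [ 0.0106 -0.0017  0.0066] rot [ 0.004  0.004 -0.004]
0 [490. 306.]
0.01 [490. 291.]
0.02 [490. 276.]
0.03 [491. 261.]
0.05 [491. 230.]
```

View pics/side3d.png

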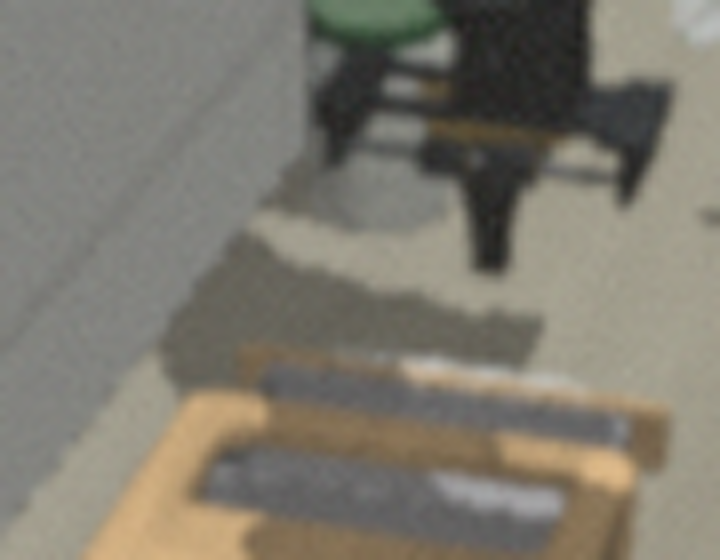

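The tip's visible end is at row ~270 against 306 predicted for the TCP, so again about 23 mm high. I lower in small steps and watch the force.

Call:
step_arm(increments=[[[0, 0, 0.008], [0, 0, 0]], [[0, 0, 0.014], [0, 0, 0]], [[0, 0, 0.02], [0, 0, 0]], [[0, 0, 0.026], [0, 0, 0]]])

```text
time: 5.55
ee_pos: [0.5756, -0.306, 0.009]
eef_rot: [0.691, 0.723, 0.001, 0.003]
ft_force: [-0.1, -0.5, -0.2]
width: 0.0003
```

Run:
```python
from h import *
inc(st([0,-.36,.0]));c=grab('side','side4.png')
s=r.read_state(); p=s['ee_pos']
f=lambda p:((proj(c,p)-[270,130])*8).round(0)
for dz in (0,.01,.02,.03,.05): print(dz,f(p+[0,0,dz]))
im=c['pixels'][130:200,270:360]; cv2.imwrite('pics/side4d.png',cv2.resize(im,None,fx=8,fy=8,interpolation=cv2.INTER_CUBIC))
```

```text
t 5.55 st [ 0.0029 -0.3696  0.009 ] w 0.0003 F [-0.1 -0.5 -0.2] d [ 0.0096 -0.003   0.0089] rot [ 0.006  0.004 -0.002]
0 [490. 347.]
0.01 [490. 333.]
0.02 [490. 318.]
0.03 [490. 303.]
0.05 [491. 273.]
```

View pics/side4d.png

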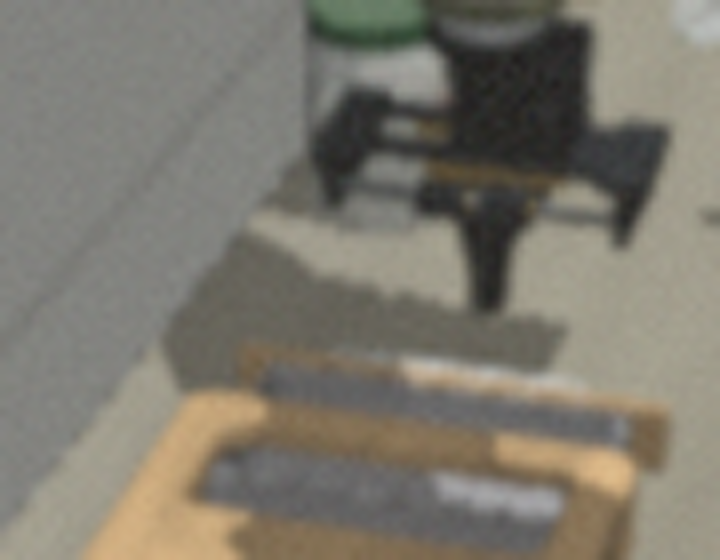

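The visible tip is at row ~308, still about 25 mm above the TCP reading, at roughly z = 0.035. I lower further.

Call:
step_arm(increments=[[[0, 0, 0.005], [0, 0, 0]], [[0, 0, 0.01], [0, 0, 0]], [[0, 0, 0.015], [0, 0, 0]], [[0, 0, 0.017], [0, 0, 0]]])

```text
time: 6.0
ee_pos: [0.5748, -0.3057, -0.0098]
eef_rot: [0.691, 0.722, 0.0, 0.002]
ft_force: [1.1, 0.3, 0.2]
width: 0.0004
```

Run:
```python
from h import *
inc(st([0,-.36,.0]));c=grab('side','side5.png')
s=r.read_state(); p=s['ee_pos']
f=lambda p:((proj(c,p)-[270,130])*8).round(0)
for dz in (0,.01,.02,.03,.05): print(dz,f(p+[0,0,dz]))
im=c['pixels'][130:200,270:360]; cv2.imwrite('pics/side5d.png',cv2.resize(im,None,fx=8,fy=8,interpolation=cv2.INTER_CUBIC))
```

```text
t 6.0 st [ 0.0021 -0.3692 -0.0098] w 0.0004 F [1.1 0.3 0.2] d [ 0.0091 -0.0021 -0.0099] rot [ 0.004  0.003 -0.002]
0 [491. 373.]
0.01 [491. 359.]
0.02 [491. 344.]
0.03 [491. 329.]
0.05 [491. 300.]
```

View pics/side5d.png

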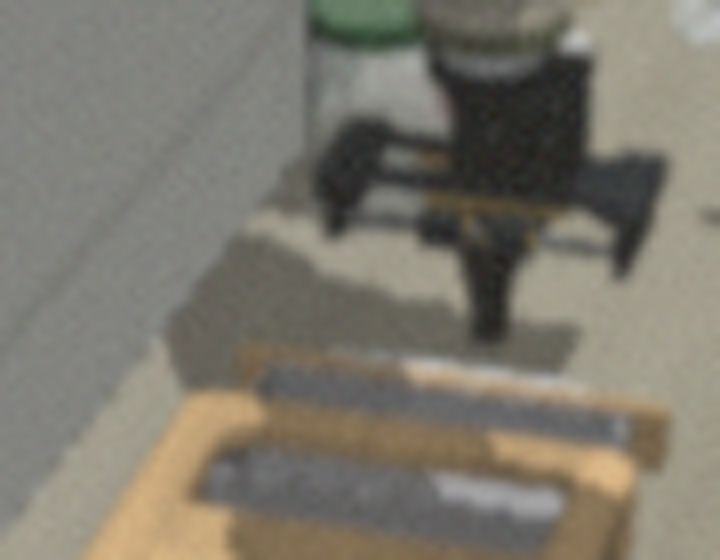

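TCP now reads −10 mm with no contact, so the reading is offset from the real tips. By the picture the tips are at about z = +13 mm. I raise 7 mm, so the tips are about 20 mm up and below the lip's 31 mm underside, then push.

Call:
step_arm(increments=[[[0.015, -0.001, -0.007], [0, 0, 0]], [[0.03, -0.002, -0.007], [0, 0, 0]], [[0.045, -0.002, -0.007], [0, 0, 0]], [[0.06, -0.002, -0.007], [0, 0, 0]], [[0.075, -0.002, -0.007], [0, 0, 0]]])

```text
time: 6.55
ee_pos: [0.5695, -0.2299, -0.0032]
eef_rot: [0.691, 0.723, -0.0, 0.003]
ft_force: [1.9, -2.7, -1.0]
width: 0.0001
```

Run:
```python
from h import *
inc(st([0,-.24,-.004]));c=grab('side','side6.png')
im=c['pixels'][130:200,270:360]; cv2.imwrite('pics/side6d.png',cv2.resize(im,None,fx=8,fy=8,interpolation=cv2.INTER_CUBIC))
```

```text
t 6.55 st [ 0.0003 -0.2932 -0.0032] w 0.0001 F [ 1.9 -2.7 -1. ] d [ 0.0532 -0.0004  0.0006] rot [ 0.004  0.004 -0.002]
```

View pics/side6d.png

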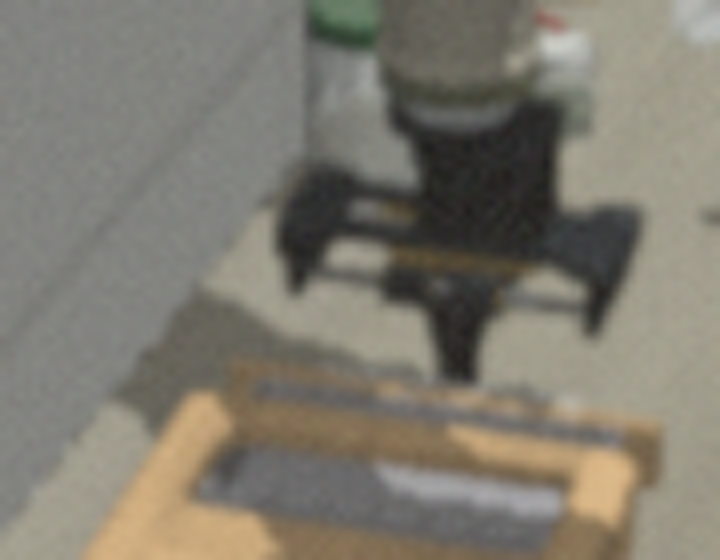

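The panel is now moving in, with 2.7 N of push force and the fingers behind the lip. I continue.

Call:
step_arm(increments=[[[0.012, 0, 0], [0, 0, 0]], [[0.024, 0, 0], [0, 0, 0]], [[0.034, 0, 0], [0, 0, 0]], [[0.042, 0, 0], [0, 0, 0]], [[0.048, 0, 0], [0, 0, 0]]])

```text
time: 7.1
ee_pos: [0.5677, -0.1779, -0.0035]
eef_rot: [0.69, 0.724, 0.001, 0.002]
ft_force: [0.4, -3.4, 0.1]
width: 0.0005
```

Run:
```python
from h import *
inc(st([0,-.24,-.004]))
```

```text
t 7.1 st [ 0.0009 -0.2412 -0.0035] w 0.0005 F [ 0.4 -3.4  0.1] d [ 0.0012 -0.0009  0.0005] rot [0.003 0.002 0.001]
```

Call:
step_arm(increments=[[[0.003, 0, 0], [0, 0, 0]], [[0.006, 0, 0], [0, 0, 0]], [[0.006, 0, 0], [0, 0, 0]]])

```text
time: 7.4
ee_pos: [0.5677, -0.1779, -0.0032]
eef_rot: [0.692, 0.722, -0.001, 0.006]
ft_force: [6.6, -20.0, -10.7]
width: 0.0007
```

Run:
```python
from h import *
inc(st([0,-.24,-.004]));c=grab('side','side7.png')
im=c['pixels'][130:200,270:360]; cv2.imwrite('pics/side7d.png',cv2.resize(im,None,fx=8,fy=8,interpolation=cv2.INTER_CUBIC))
```

```text
t 7.4 st [ 0.0009 -0.2412 -0.0032] w 0.0007 F [  6.6 -20.  -10.7] d [ 0.0012 -0.0009  0.0007] rot [ 0.006  0.01  -0.003]
```

View pics/side7d.png

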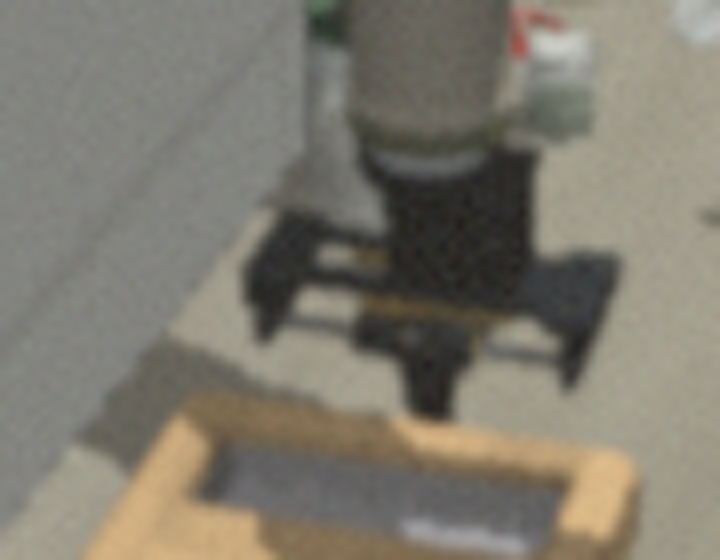

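The push has hit a hard stop at 20 N, at y = −0.241. That matches the lip home position of −0.232 less about 9 mm of finger, and the panel is flush with the board in the view. I back off and lift.

Call:
step_arm(increments=[[[-0.01, 0, 0], [0, 0, 0]], [[-0.035, 0, 0], [0, 0, 0]], [[-0.055, 0, -0.03], [0, 0, 0]], [[-0.055, 0, -0.075], [0, 0, 0]], [[-0.055, 0, -0.12], [0, 0, 0]]], hand=0.63)

```text
time: 7.95
ee_pos: [0.5684, -0.2323, 0.1183]
eef_rot: [0.692, 0.721, -0.002, 0.005]
ft_force: [2.4, 0.6, -0.1]
width: 0.016
```

Run:
```python
from h import *
inc(st([.052,.055,.14]))
```

```text
t 7.95 st [-0.0009 -0.2956  0.1183] w 0.016 F [ 2.4  0.6 -0.1] d [ 0.3507  0.0512 -0.0247] rot [ 0.004  0.009 -0.005]
```

Call:
step_arm(increments=[[[0.03, 0, -0.03], [0, 0, 0]], [[0.07, 0.01, -0.04], [0.004, 0.009, -0.005]], [[0.11, 0.02, -0.04], [0.004, 0.009, -0.005]], [[0.15, 0.03, -0.04], [0.004, 0.009, -0.005]], [[0.19, 0.04, -0.04], [0.004, 0.009, -0.005]]])

```text
time: 8.45
ee_pos: [0.6004, -0.0385, 0.1569]
eef_rot: [0.691, 0.723, 0.0, -0.0]
ft_force: [0.9, -0.2, 0.3]
width: 0.0161
```

Run:
```python
from h import *
inc(st([.052,.055,.14]));print(r.read_state()['joint_positions'].round(2))
```

```text
t 8.45 st [ 0.0401 -0.1034  0.1569] w 0.0161 F [ 0.9 -0.2  0.3] d [0.1584 0.0119 0.017 ] rot [ 0.001 -0.001 -0.   ]
[-0.62  0.37  0.77  1.61 -0.27  1.27  0.24]
```

Call:
step_arm(increments=[[[0.04, 0.003, 0], [0, 0, 0]], [[0.08, 0.006, 0], [0, 0, 0]], [[0.12, 0.009, 0], [0, 0, 0]], [[0.158, 0.012, 0.02], [0, 0, 0]], [[0.158, 0.012, 0.06], [0, 0, 0]]])

```text
time: 8.95
ee_pos: [0.6064, 0.1285, 0.0983]
eef_rot: [0.687, 0.726, 0.004, -0.0]
ft_force: [1.8, 0.6, -1.0]
width: 0.0158
```

Call:
step_arm(increments=[[[0, 0, 0.01], [0, 0, 0]], [[0, 0, 0.02], [0, 0, 0]], [[0, 0, 0.03], [0, 0, 0]], [[0, 0, 0.034], [0, 0, 0]]])

```text
time: 9.35
ee_pos: [0.6069, 0.1277, 0.0645]
eef_rot: [0.688, 0.726, 0.004, -0.0]
ft_force: [-0.4, -0.4, -0.2]
width: 0.0162
```

Run:
```python
from h import *
inc(st([.052,.055,.045]));c=grab('side','side8.png');grab('top','top8.png')
im=c['pixels'][150:250,250:380]; cv2.imwrite('pics/side8d.png',cv2.resize(im,None,fx=6,fy=6,interpolation=cv2.INTER_CUBIC))
print((proj(c,r.read_state()['ee_pos'])-[250,150])*6)
```

```text
t 9.35 st [0.0543 0.0622 0.0645] w 0.0162 F [-0.4 -0.4 -0.2] d [-0.0073 -0.0024  0.0194] rot [ 0.005 -0.006  0.007]
[226.79376661 402.95439588]
```

View pics/side8d.png

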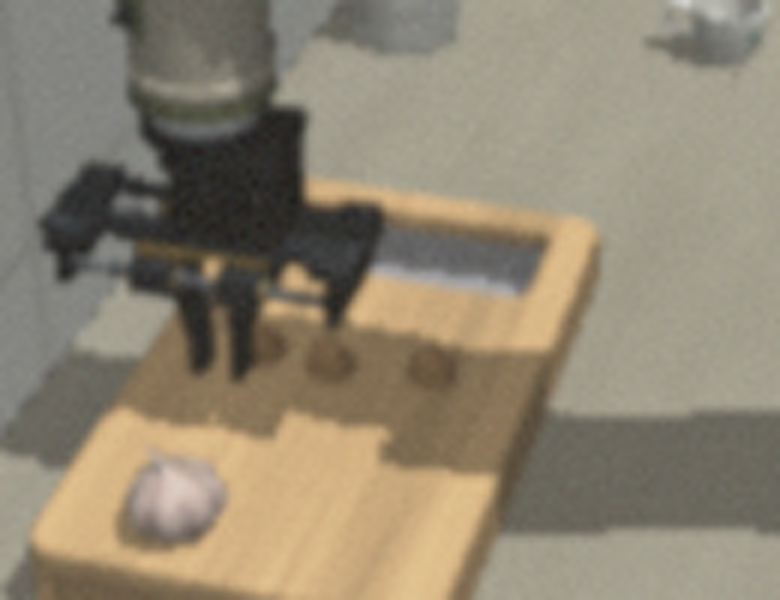

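View pics/top8.png

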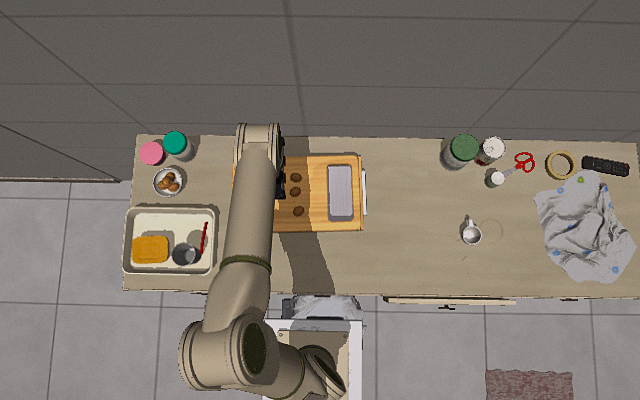

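The top view shows the tray home (lip now at column 365) and the shells unmoved. The side view has the fingers behind the farthest shell. I lower to the board, feeling for contact.

Call:
step_arm(increments=[[[0, -0.002, 0.008], [0.005, -0.006, 0.007]], [[0, -0.002, 0.015], [0.005, -0.006, 0.007]], [[0, -0.002, 0.02], [0.005, -0.006, 0.007]], [[0, -0.002, 0.022], [0.005, -0.006, 0.007]]])

```text
time: 9.85
ee_pos: [0.6045, 0.1279, 0.0419]
eef_rot: [0.69, 0.723, -0.001, -0.0]
ft_force: [-0.5, -0.1, 1.0]
width: 0.0164
```

Call:
step_arm(increments=[[[0, 0, 0.002], [0, 0, 0]], [[0, 0, 0.004], [0, 0, 0]]])

```text
time: 10.05
ee_pos: [0.6045, 0.1279, 0.0377]
eef_rot: [0.69, 0.723, -0.001, -0.0]
ft_force: [0.1, 0.7, -0.5]
width: 0.016
```

Run:
```python
from h import *
inc(st([.052,.055,.04]))
```

```text
t 10.05 st [0.0519 0.0625 0.0377] w 0.016 F [ 0.1  0.7 -0.5] d [-0.0075  0.0001 -0.0023] rot [-0.001  0.001  0.   ]
```

Call:
step_arm(increments=[[[0, 0, 0.002], [0, 0, 0]], [[0, 0, 0.004], [0, 0, 0]]])

```text
time: 10.25
ee_pos: [0.6046, 0.1279, 0.0337]
eef_rot: [0.69, 0.723, -0.0, -0.0]
ft_force: [-2.8, -0.6, 20.0]
width: 0.0163
```

Contact with the board is at a TCP reading of about 0.035. I sweep at about 0.040, so the tips are 4–5 mm above the board.

Call:
step_arm(increments=[[[0, 0, -0.006], [0, 0, 0]], [[-0.015, 0, -0.006], [0, 0, 0]], [[-0.03, 0, -0.006], [0, 0, 0]], [[-0.045, 0, -0.006], [0, 0, 0]], [[-0.06, 0, -0.006], [0, 0, 0]]])

```text
time: 10.75
ee_pos: [0.6074, 0.0657, 0.0397]
eef_rot: [0.691, 0.723, -0.001, -0.0]
ft_force: [0.8, -0.5, 0.2]
width: 0.0163
```

Run:
```python
from h import *
inc(st([.052,-.12,.04]));c=grab('side','side9.png')
im=c['pixels'][150:250,250:380]; cv2.imwrite('pics/side9d.png',cv2.resize(im,None,fx=6,fy=6,interpolation=cv2.INTER_CUBIC))
```

```text
t 10.75 st [0.0519 0.0003 0.0397] w 0.0163 F [ 0.8 -0.5  0.2] d [-0.1203  0.0003 -0.0002] rot [-0.001  0.001 -0.001]
```

View pics/side9d.png

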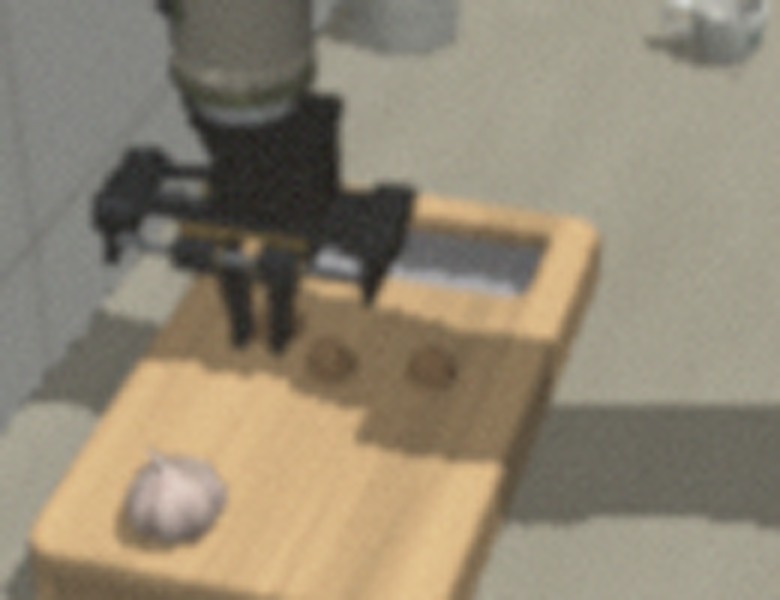

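The shell is moving ahead of the fingers and the neighbours are untouched. I continue.

Call:
step_arm(increments=[[[-0.015, 0, 0], [0, 0, 0]], [[-0.03, 0, 0], [0, 0, 0]], [[-0.045, 0, 0], [0, 0, 0]], [[-0.06, 0, 0], [0, 0, 0]], [[-0.075, 0, 0], [0, 0, 0]]])

```text
time: 11.3
ee_pos: [0.6107, -0.0139, 0.04]
eef_rot: [0.692, 0.722, -0.001, 0.001]
ft_force: [0.2, 0.4, -0.1]
width: 0.0166
```

Call:
step_arm(increments=[[[-0.012, 0, 0], [0, 0, 0]], [[-0.024, 0, 0], [0, 0, 0]], [[-0.036, 0, 0], [0, 0, 0]], [[-0.046, 0, 0], [0, 0, 0]]])

```text
time: 11.7
ee_pos: [0.6127, -0.0608, 0.0401]
eef_rot: [0.692, 0.722, -0.001, 0.001]
ft_force: [-0.2, -0.3, -0.7]
width: 0.016
```

Run:
```python
from h import *
inc(st([.052,-.12,.04]));c=grab('side','side10.png')
im=c['pixels'][150:250,250:380]; cv2.imwrite('pics/side10d.png',cv2.resize(im,None,fx=6,fy=6,interpolation=cv2.INTER_CUBIC))
c=grab('top','top10.png')
im=c['pixels'][140:250,220:400]; cv2.imwrite('pics/top10c.png',cv2.resize(im,None,fx=4.4,fy=4.4))
```

```text
t 11.7 st [ 0.0513 -0.1264  0.0401] w 0.016 F [-0.2 -0.3 -0.7] d [0.0064 0.0007 0.0001] rot [-0.001  0.002 -0.004]
```

View pics/side10d.png

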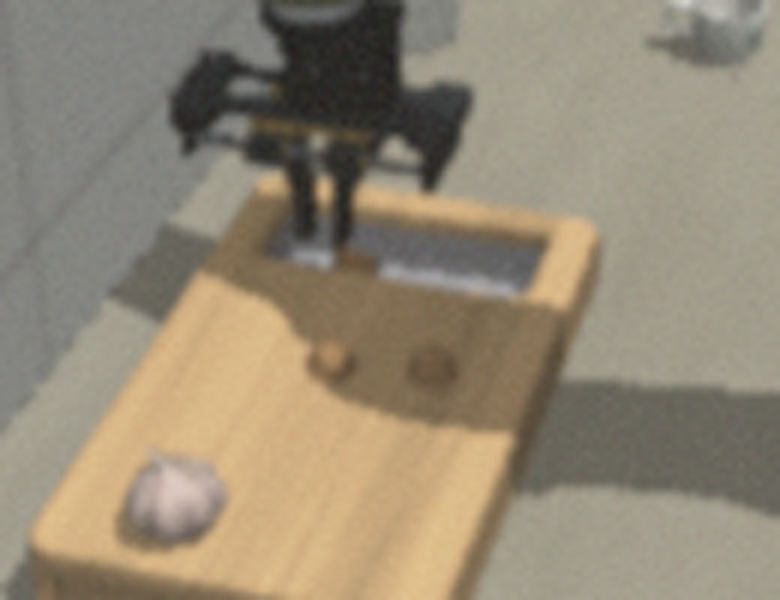

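View pics/top10c.png

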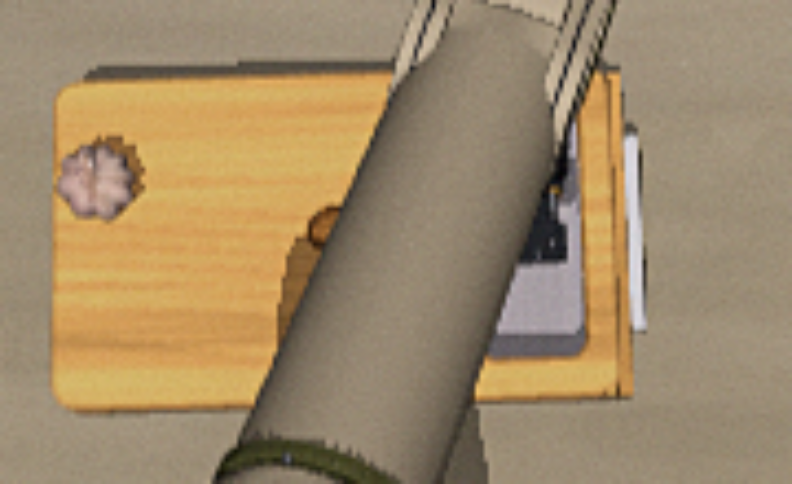

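The first shell lies in the tray near the opening's left edge, at side-crop (357,262). The other two are undisturbed. Next is the near shell at station x −0.059.

Call:
step_arm(increments=[[[0, 0, -0.04], [0, 0, 0]], [[0.03, -0.02, -0.065], [0, 0, 0]], [[0.07, -0.05, -0.065], [0, 0, 0]], [[0.11, -0.08, -0.065], [0, 0, 0]], [[0.15, -0.11, -0.065], [0, 0, 0]]])

```text
time: 12.3
ee_pos: [0.4953, 0.0858, 0.1049]
eef_rot: [0.692, 0.722, -0.001, 0.001]
ft_force: [-0.0, 0.4, 0.1]
width: 0.0163
```

Run:
```python
from h import *
inc(st([-.059,.04,.04]))
```

```text
t 12.3 st [-0.0592  0.0256  0.1049] w 0.0163 F [-0.   0.4  0.1] d [0.0146 0.0002 0.0649] rot [-0.     0.003 -0.005]
```

Call:
step_arm(increments=[[[0.018, 0, 0], [0, 0.003, -0.005]], [[0.018, 0, 0.02], [0, 0.003, -0.005]], [[0.018, 0, 0.045], [0, 0.003, -0.005]], [[0.018, 0, 0.06], [0, 0.003, -0.005]], [[0.018, 0, 0.064], [0, 0.003, -0.005]]])

```text
time: 12.8
ee_pos: [0.4937, 0.1035, 0.0395]
eef_rot: [0.69, 0.723, -0.001, -0.001]
ft_force: [0.4, 1.0, 0.1]
width: 0.0163
```

Call:
step_arm(increments=[[[-0.015, 0, 0], [0, 0, 0]], [[-0.03, 0, 0], [0, 0, 0]], [[-0.045, 0, 0], [0, 0, 0]], [[-0.06, 0, 0], [0, 0, 0]], [[-0.075, 0, 0], [0, 0, 0]]])

```text
time: 13.3
ee_pos: [0.4979, 0.0265, 0.0405]
eef_rot: [0.691, 0.723, -0.0, -0.0]
ft_force: [0.6, 0.1, 0.3]
width: 0.0162
```

Run:
```python
from h import *
inc(st([-.059,-.125,.04]));c=grab('side','side11.png')
im=c['pixels'][150:250,250:380]; cv2.imwrite('pics/side11d.png',cv2.resize(im,None,fx=6,fy=6,interpolation=cv2.INTER_CUBIC))
```

```text
t 13.3 st [-0.0594 -0.0338  0.0405] w 0.0162 F [0.6 0.1 0.3] d [-0.0912  0.0005  0.0006] rot [-0.001  0.    -0.001]
```

View pics/side11d.png

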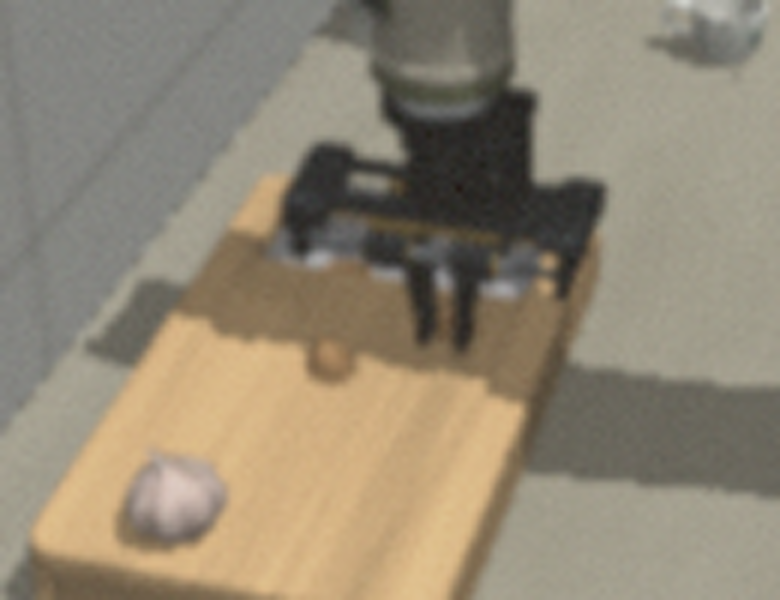

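The near shell is sliding ahead and the middle one is untouched.

Call:
step_arm(increments=[[[-0.015, 0, 0], [0, 0, 0]], [[-0.03, 0, 0], [0, 0, 0]], [[-0.045, 0, 0], [0, 0, 0]], [[-0.06, 0, 0], [0, 0, 0]], [[-0.072, 0, 0], [0, 0, 0]]])

```text
time: 13.85
ee_pos: [0.5013, -0.0499, 0.0415]
eef_rot: [0.692, 0.721, -0.0, 0.001]
ft_force: [0.1, -1.0, 0.7]
width: 0.016
```

Call:
step_arm(increments=[[[-0.01, 0, 0], [0, 0, 0]], [[-0.02, 0, 0], [0, 0, 0]], [[-0.02, 0, -0.03], [0, 0, 0]], [[-0.01, 0.02, -0.065], [0, 0, 0]], [[0.03, 0.045, -0.065], [0, 0, 0]]])

```text
time: 14.35
ee_pos: [0.5478, -0.0222, 0.1114]
eef_rot: [0.695, 0.719, 0.003, 0.003]
ft_force: [1.7, -0.3, 0.2]
width: 0.0163
```

Run:
```python
from h import *
inc(st([.005,.048,.04]));c=grab('side','side12.png')
im=c['pixels'][150:250,250:380]; cv2.imwrite('pics/side12d.png',cv2.resize(im,None,fx=6,fy=6,interpolation=cv2.INTER_CUBIC))
```

```text
t 14.35 st [-0.0117 -0.0847  0.1114] w 0.0163 F [ 1.7 -0.3  0.2] d [0.133  0.0144 0.0714] rot [ 0.008  0.001 -0.013]
```

View pics/side12d.png

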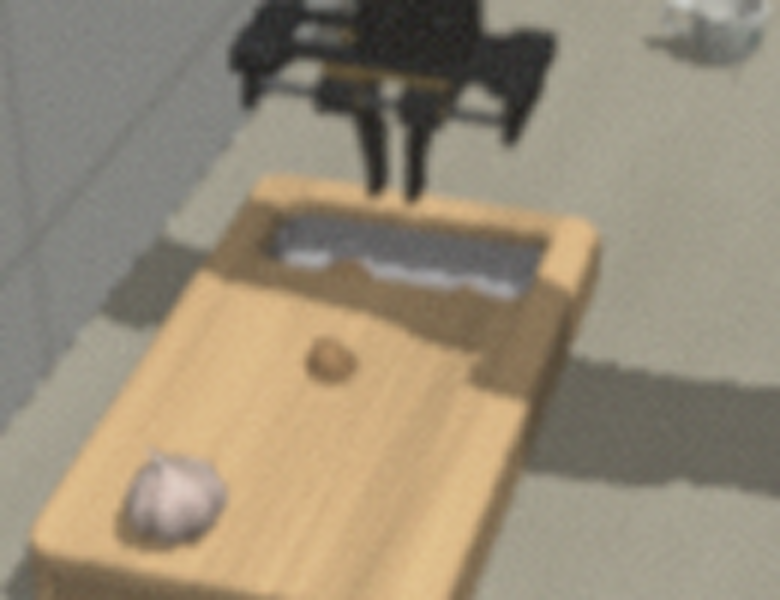

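Both swept shells show only their tops in the tray, at (350,268) and (465,290). I go for the middle shell.

Call:
step_arm(increments=[[[0.035, 0.005, 0], [0.008, 0, -0.013]], [[0.07, 0.01, 0], [0.008, 0, -0.013]], [[0.105, 0.014, 0], [0.008, 0, -0.013]], [[0.133, 0.014, 0], [0.008, 0, -0.013]], [[0.133, 0.014, 0.02], [0.008, 0, -0.013]]])

```text
time: 14.9
ee_pos: [0.5594, 0.1294, 0.0906]
eef_rot: [0.683, 0.73, 0.003, -0.001]
ft_force: [0.2, 0.0, -0.3]
width: 0.0163
```

Run:
```python
from h import *
inc(st([.005,.045,.04]))
```

```text
t 14.9 st [0.0069 0.0662 0.0906] w 0.0163 F [ 0.2  0.  -0.3] d [-0.0214 -0.0024  0.0505] rot [ 0.002 -0.005  0.02 ]
```

Call:
step_arm(increments=[[[-0.005, -0.002, 0.02], [0.002, -0.005, 0.02]], [[-0.01, -0.002, 0.04], [0.002, -0.005, 0.02]], [[-0.015, -0.002, 0.05], [0.002, -0.005, 0.02]], [[-0.03, -0.002, 0.05], [0.002, -0.005, 0.02]], [[-0.045, -0.002, 0.05], [0.002, -0.005, 0.02]]])

```text
time: 15.4
ee_pos: [0.5609, 0.0831, 0.041]
eef_rot: [0.691, 0.723, 0.0, 0.0]
ft_force: [-0.7, 0.2, 0.7]
width: 0.0157
```

Run:
```python
from h import *
inc(st([.005,-.125,.04]))
```

```text
t 15.4 st [0.0062 0.0199 0.041 ] w 0.0157 F [-0.7  0.2  0.7] d [-0.1449 -0.0012  0.0009] rot [ 0. -0. -0.]
```

Call:
step_arm(increments=[[[-0.015, -0.001, 0], [0, 0, 0]], [[-0.03, -0.001, 0], [0, 0, 0]], [[-0.045, -0.001, 0], [0, 0, 0]], [[-0.06, -0.001, 0], [0, 0, 0]], [[-0.075, -0.001, 0], [0, 0, 0]]])

```text
time: 15.9
ee_pos: [0.5636, 0.0071, 0.0412]
eef_rot: [0.691, 0.723, 0.001, 0.0]
ft_force: [0.3, 1.3, 2.6]
width: 0.0162
```

Call:
step_arm(increments=[[[-0.015, 0, 0], [0, 0, 0]], [[-0.03, 0, 0], [0, 0, 0]], [[-0.045, 0, 0], [0, 0, 0]], [[-0.06, 0, 0], [0, 0, 0]], [[-0.07, 0, 0], [0, 0, 0]]])

```text
time: 16.4
ee_pos: [0.5666, -0.0647, 0.0411]
eef_rot: [0.691, 0.723, 0.0, 0.0]
ft_force: [-0.4, 0.1, 0.6]
width: 0.0161
```

Call:
step_arm(increments=[[[0, 0, 0], [0, 0, 0]], [[0, 0, -0.03], [0, 0, 0]], [[0, 0, -0.07], [0, 0, 0]], [[0, 0, -0.11], [0, 0, 0]], [[0, 0, -0.15], [0, 0, 0]]])

```text
time: 16.9
ee_pos: [0.5663, -0.0642, 0.1926]
eef_rot: [0.691, 0.723, 0.0, -0.0]
ft_force: [0.5, 0.6, 0.3]
width: 0.0159
```

Run:
```python
from h import *
inc(st([.0,.2,.25]));c=grab('side','side13.png')
im=c['pixels'][150:250,250:380]; cv2.imwrite('pics/side13d.png',cv2.resize(im,None,fx=6,fy=6,interpolation=cv2.INTER_CUBIC))
```

```text
t 16.9 st [ 0.0048 -0.1275  0.1926] w 0.0159 F [0.5 0.6 0.3] d [ 0.3275 -0.005  -0.0573] rot [ 0.    -0.    -0.001]
```

View pics/side13d.png

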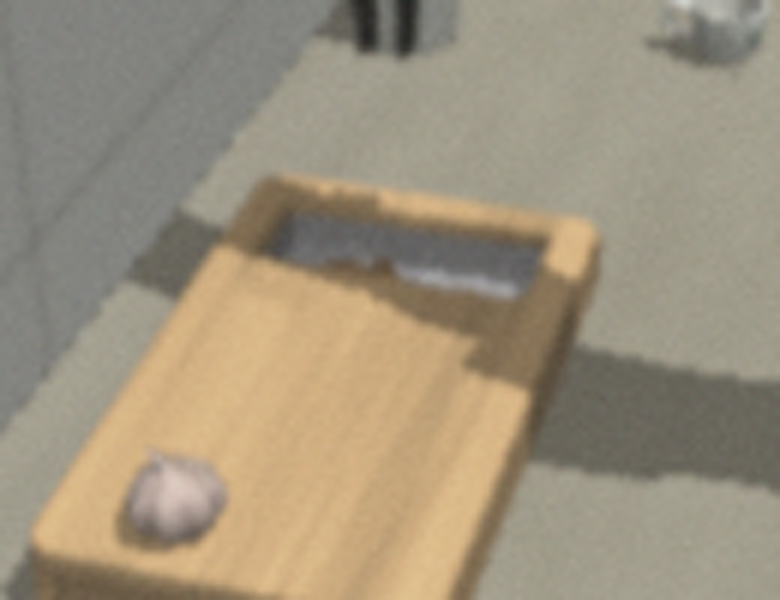

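The board is clear except for the garlic, and two shell tops show at (345,265) and (380,268). The third may be hidden behind the board edge, so I move the arm aside for a top view into the opening.

Call:
step_arm(increments=[[[0.04, 0, -0.03], [0, 0, 0]], [[0.085, 0, -0.05], [0, 0, 0]], [[0.13, 0, -0.05], [0, 0, 0]], [[0.175, 0, -0.05], [0, 0, 0]], [[0.22, 0, -0.05], [0, 0, 0]]])

```text
time: 17.45
ee_pos: [0.5583, 0.1576, 0.2494]
eef_rot: [0.69, 0.723, 0.004, 0.002]
ft_force: [-0.1, -0.5, -0.0]
width: 0.0163
```

Call:
step_arm(increments=[[[0.02, 0, 0], [0, 0, 0]], [[0.05, 0, 0], [0, 0, 0]], [[0.08, 0, 0], [0, 0, 0]], [[0.1, 0, 0], [0, 0, 0]], [[0.1, 0, 0], [0, 0, 0]]])

```text
time: 17.95
ee_pos: [0.5525, 0.2614, 0.2487]
eef_rot: [0.689, 0.725, 0.003, 0.002]
ft_force: [0.6, -0.4, 0.4]
width: 0.0164
```

Run:
```python
from h import *
inc(st([.0,.2,.25]))
c=grab('top','top14.png')
im=c['pixels'][140:250,220:400]; cv2.imwrite('pics/top14c.png',cv2.resize(im,None,fx=4.4,fy=4.4,interpolation=cv2.INTER_CUBIC))
```

```text
t 17.95 st [0.0061 0.1983 0.2487] w 0.0164 F [ 0.6 -0.4  0.4] d [ 0.0017 -0.0061 -0.0014] rot [ 0.008 -0.002  0.005]
```

View pics/top14c.png

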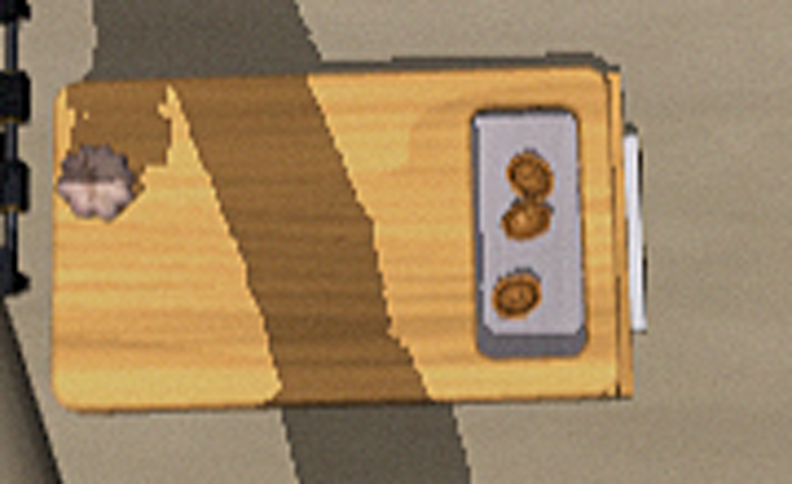

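View pics/top14.png

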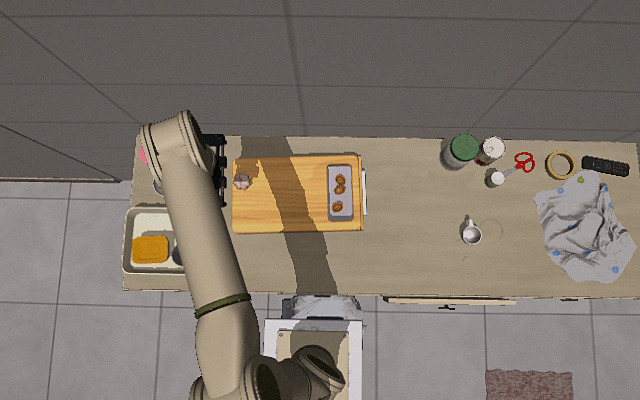

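All three shells lie open side up in the tray, at crop (530,176), (526,219) and (517,296). Garlic and cup are unmoved. One last numeric check on the tray's position before handing in.

Run:
```python
from h import *
c=load('top'); hsv=cv2.cvtColor(c['pixels'],cv2.COLOR_BGR2HSV)
l=((hsv[...,1]<40)&(hsv[...,2]>195)).astype(np.uint8); l[:,:360]=0;l[:,372:]=0;l[:160]=0;l[222:]=0
ct=max(cv2.findContours(l,cv2.RETR_EXTERNAL,cv2.CHAIN_APPROX_NONE)[0],key=cv2.contourArea)
q=np.array([tost(onz(c,u,v,.041)) for u,v in ct[:,0]]); print('lip y',q[:,1].min(),q[:,1].max())
for u,v in [(530,176),(526,219),(517,296)]: print(tost(onz(c,220+u/4.4,140+v/4.4,.017)).round(3))
s=load('side'); print(np.abs(s['pixels'][200:235,255:300].astype(int)-cv2.imread('pics/side0.png')[200:235,255:300]).mean())
```

```text
lip y -0.23061692555755162 -0.22135882914166732
[ 0.05  -0.151  0.017]
[ 0.016 -0.147  0.017]
[-0.043 -0.138  0.017]
4.801269841269841
```

Run:
```python
from h import *
print(r.close_job())
```

```text
the job is handed in; nothing more can be done
None
```

I pushed the tray home with the fingertips first, then swept the three shells one at a time along the board into it, and handed the job in at about 18 s of the 59 s allowed.

- **Tray:** it met a hard stop at about 20 N. In the last top view the lip front is at y = −0.231 m, where home is −0.232 m.
- **Shells:** all three lie in the tray, near x/y = (0.050, −0.151), (0.016, −0.147) and (−0.043, −0.138) m in the station frame.
- **Other objects:** garlic and cup look unmoved in the last top view. The arm largely hid the bowl there. I last saw the bowl clear and unmoved in an earlier top view, before the sweeps, and nothing went low near it. The arm ended clear of everything.

**One disagreement:** the TCP height read about 25 mm lower than the real fingertips. Because of this the first tray push passed over the panel without touching it. I corrected this from the side camera, and later by touching the board, which gave about 27 mm.

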